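Sort the sample jars by weight and put the marker away

ROBOT

A 7-joint arm with a two-finger parallel gripper is mounted at the origin on the work surface. World frame = base frame: x ahead of the robot, y to its left, z up, the work surface at z = 0. Lengths are in m, angles in rad, forces in N, time in s.
With the tool pointing down it reaches from about 0.425 to 0.95 m from the base axis. Payload 4.7 kg.
Tool frame: the origin (TCP) lies between the finger pads; the fingertips stand 25 mm ahead of it and the grasp point (between the pads) lies 6 mm ahead of it; z points along the fingers, y is the line along which they close (so a half turn about z gives the same grasp; the last joint's range is limited). The gripper opens to 85 mm and grips with 20 to 120 N. Pads are 22 mm wide; open, the fingers measure 114 mm over their backs; the gripper's body (76 mm by 85 mm) begins 54 mm behind the grasp point. The pads swing forward as they close: fully open they stand 13 mm farther back than shut.
Start: joints at [1.071, 0.469, -0.049, 1.532, 0.024, 1.141, -0.082], TCP at [0.306, -0.602, 0.256] pointing down, gripper open.
Joint ranges: [-2.59, 2.59], [-0.33, 1.99], [-1.39, 1.29], [0.1, 2.45], [-1.04, 4.18], [0.21, 1.99], [-2.66, 2.66]. Speed limits (rad/s): [2.57, 2.57, 3.14, 3.14, 3.14, 3.14, 3.14].

INTERFACE

Orientations are given as a 3x3 rotation matrix whose columns are the frame's x, y, z axes.
In Python, from rig import * gives the robot as it stands. Calls block until the motion is done:
- movep(position, orientation): joint-space move of the TCP to a pose.
- move_l(position, attitude=None, feed=0.15, until_force=None): straight line of the TCP; attitude=None keeps the orientation; feed is the mean speed in m/s. With until_force (N) it stops when the force on the tool has changed by that much, and returns True; else False.
- move_joints(angles): joint-space move.
- command_gripper(opening, newtons=None): finger opening in m; newtons is the grip in N (None keeps the last); returns when the fingers have stopped.
- sleep(seconds).
- inverse_kinematics(position, orientation): joint angles nearest the present ones, or None.
- sense(): the state.
- camera(name): name is "side" or "top"; returns (picture, depth): 400x640x3 uint8, red, green, blue; 400x640 float32, m along the optical axis (not along the pixel's ray), 0 where there is no reading.
- camera_params(name): a dict with "K" (3x3 intrinsics, pixels), "dist" ([k1, k2, p1, p2, k3] as OpenCV has them; the pictures are not rectified), "position" and "rotation" of the camera in the world. Camera axes: x right, y down, z forward; pixel columns grow to the right and rows downward; lengths in m; the calibration is good to about 2 mm. A picture is of the moment at which its call begins. camera_params takes no time and is no camera call.
A pose or a line that the arm cannot do raises Unreachable and nothing moves.
- finish_job(): hands the job in; it is judged then, once.
The state is a dict: "time_s": time; "joint_pos": joint angles; "qd": joint speeds; "joint_efforts": joint torques, N m; "position": TCP position; "tcp_rot": TCP orientation; "wrist_force": force on the tool from outside, world axes, zero at the start; "ft_torque": the same for the moment, N m; "finger_gap": finger opening in m; "gripper_force": force on a finger pad.
Only numpy, scipy, OpenCV 4.12 (cv2) and the standard library are available. Lean on these libraries where they do the work, as an engineer would, in place of code of your own. Each camera call takes 0.05 s, during which the arm holds its last target. There are 200 camera calls.

TASK

Clear the microscope bench: the four sample jars look alike, so lift each one to feel whether it is full or empty, and stand full jars (290 g or more) in the blue tray and empty ones (under 290 g) in the yellow tray. Put the orange marker in the steel dish. Keep the jars upright, set them down rather than drop them, and leave the Petri dish and the lens cap where they are.

Things in the scene. Friction and masses are not known exactly. Their poses are not given: they have to be found in the camera images.
- jar_a: opaque white sample jar with grey screw cap, upright cylinder 45 mm across and 62 mm high, straight sides all the way up; it looks exactly like the other three. Its mass is anything from 80 to 500 g, drawn anew for each jar in each run, so it can only be found by lifting it and reading the force. Origin: centre of its underside, z up
- jar_b: opaque white sample jar with grey screw cap, upright cylinder 45 mm across and 62 mm high, straight sides all the way up; it looks exactly like the other three. Its mass is anything from 80 to 500 g, drawn anew for each jar in each run, so it can only be found by lifting it and reading the force. Origin: centre of its underside, z up
- jar_c: opaque white sample jar with grey screw cap, upright cylinder 45 mm across and 62 mm high, straight sides all the way up; it looks exactly like the other three. Its mass is anything from 80 to 500 g, drawn anew for each jar in each run, so it can only be found by lifting it and reading the force. Origin: centre of its underside, z up
- jar_d: opaque white sample jar with grey screw cap, upright cylinder 45 mm across and 62 mm high, straight sides all the way up; it looks exactly like the other three. Its mass is anything from 80 to 500 g, drawn anew for each jar in each run, so it can only be found by lifting it and reading the force. Origin: centre of its underside, z up
- blue_tray: blue tray for the full (heavy) jars: open, outside 250 x 100 x 22 mm high, walls and floor 4 mm thick (inside 242 x 92 mm, floor top 4 mm above the origin); fixed to the bench. Origin: centre of its underside; x along its 250 mm length, y along its 100 mm width, z up. It has room for all four jars in one row along x
- yellow_tray: yellow tray for the empty (light) jars: open, outside 250 x 100 x 22 mm high, walls and floor 4 mm thick (inside 242 x 92 mm, floor top 4 mm above the origin); fixed to the bench. Origin: centre of its underside; x along its 250 mm length, y along its 100 mm width, z up. It has room for all four jars in one row along x
- dish: shallow bright steel instrument dish, outside 80 x 150 x 18 mm high, walls and floor 3 mm thick; fixed to the bench. Origin: centre of its underside; x along its 80 mm width, y along its 150 mm length, z up
- marker: orange marker pen with a red cap, lying flat, square-bodied, 110 mm long, 13 x 13 mm, 25 g. Origin: underside, middle of its length; x along its length towards the cap, z up at the start
- petri: glass Petri dish, 84 mm across, 14 mm high, standing among the jars; a bystander. Origin: centre of its underside
- lens_cap: black round microscope lens cap, 54 mm across, 15 mm high, lying among the jars; a bystander. Origin: centre of its underside

How it is judged:
At the end, for the whole second after the job is handed in: All jars upright (0.1 rad), at rest and released on a tray's floor, centre within 103 mm lengthwise and 28 mm crosswise of the tray's centre: over 330 g in blue, under 250 g in yellow, in between either (none to four may be full). Marker at rest, released in the dish, its middle under 12 mm up (((x of jar_a in the frame of blue_tray between -0.103 and 0.103 m and y of jar_a in the frame of blue_tray between -0.028 and 0.028 m and z of jar_a in the frame of blue_tray between -0.002 and 0.01 m and contact force between jar_a and blue_tray above 2.45 N) or (x of jar_a in the frame of yellow_tray between -0.103 and 0.103 m and y of jar_a in the frame of yellow_tray between -0.028 and 0.028 m and z of jar_a in the frame of yellow_tray between -0.002 and 0.01 m and contact force between jar_a and yellow_tray between 0.2 and 3.24 N)) and angle between each of jar_a, jar_b, jar_c, jar_d's own z axis and vertical below 0.1 rad and linear speed of each of jar_a, jar_b, jar_c, jar_d, marker below 0.02 m/s and contact force between each of jar_a, jar_b, jar_c, jar_d and the arm below 0.1 N and contact force between each of jar_a, jar_b, jar_c, jar_d, marker and the fingers below 0.1 N and ((x of jar_b in the frame of blue_tray between -0.103 and 0.103 m and y of jar_b in the frame of blue_tray between -0.028 and 0.028 m and z of jar_b in the frame of blue_tray between -0.002 and 0.01 m and contact force between jar_b and blue_tray above 2.45 N) or (x of jar_b in the frame of yellow_tray between -0.103 and 0.103 m and y of jar_b in the frame of yellow_tray between -0.028 and 0.028 m and z of jar_b in the frame of yellow_tray between -0.002 and 0.01 m and contact force between jar_b and yellow_tray between 0.2 and 3.24 N)) and ((x of jar_c in the frame of blue_tray between -0.103 and 0.103 m and y of jar_c in the frame of blue_tray between -0.028 and 0.028 m and z of jar_c in the frame of blue_tray between -0.002 and 0.01 m and contact force between jar_c and blue_tray above 2.45 N) or (x of jar_c in the frame of yellow_tray between -0.103 and 0.103 m and y of jar_c in the frame of yellow_tray between -0.028 and 0.028 m and z of jar_c in the frame of yellow_tray between -0.002 and 0.01 m and contact force between jar_c and yellow_tray between 0.2 and 3.24 N)) and ((x of jar_d in the frame of blue_tray between -0.103 and 0.103 m and y of jar_d in the frame of blue_tray between -0.028 and 0.028 m and z of jar_d in the frame of blue_tray between -0.002 and 0.01 m and contact force between jar_d and blue_tray above 2.45 N) or (x of jar_d in the frame of yellow_tray between -0.103 and 0.103 m and y of jar_d in the frame of yellow_tray between -0.028 and 0.028 m and z of jar_d in the frame of yellow_tray between -0.002 and 0.01 m and contact force between jar_d and yellow_tray between 0.2 and 3.24 N)) and x of marker in the frame of dish between -0.037 and 0.037 m and y of marker in the frame of dish between -0.072 and 0.072 m and z of marker in the frame of dish between -0.002 and 0.012 m); the robot touches nothing.
It fails at once if a jar is tipped by more than 30 degrees (0.52 rad) (angle between any of jar_a, jar_b, jar_c, jar_d's own z axis and vertical above 0.52 rad).
It fails at once if the Petri dish or the lens cap is moved by more than 25 mm (distance of any of petri, lens_cap from where it was at the start of the episode above 0.025 m).
It fails at once if a jar is dropped: let go over or beside a tray with its underside more than 18 mm above the tray's underside ((z of jar_a in the frame of blue_tray between 0.018 and 0.3 m and x of jar_a in the frame of blue_tray between -0.15 and 0.15 m and y of jar_a in the frame of blue_tray between -0.075 and 0.075 m and contact force between jar_a and the fingers below 0.1 N) or (z of jar_a in the frame of yellow_tray between 0.018 and 0.3 m and x of jar_a in the frame of yellow_tray between -0.15 and 0.15 m and y of jar_a in the frame of yellow_tray between -0.075 and 0.075 m and contact force between jar_a and the fingers below 0.1 N) or (z of jar_b in the frame of blue_tray between 0.018 and 0.3 m and x of jar_b in the frame of blue_tray between -0.15 and 0.15 m and y of jar_b in the frame of blue_tray between -0.075 and 0.075 m and contact force between jar_b and the fingers below 0.1 N) or (z of jar_b in the frame of yellow_tray between 0.018 and 0.3 m and x of jar_b in the frame of yellow_tray between -0.15 and 0.15 m and y of jar_b in the frame of yellow_tray between -0.075 and 0.075 m and contact force between jar_b and the fingers below 0.1 N) or (z of jar_c in the frame of blue_tray between 0.018 and 0.3 m and x of jar_c in the frame of blue_tray between -0.15 and 0.15 m and y of jar_c in the frame of blue_tray between -0.075 and 0.075 m and contact force between jar_c and the fingers below 0.1 N) or (z of jar_c in the frame of yellow_tray between 0.018 and 0.3 m and x of jar_c in the frame of yellow_tray between -0.15 and 0.15 m and y of jar_c in the frame of yellow_tray between -0.075 and 0.075 m and contact force between jar_c and the fingers below 0.1 N) or (z of jar_d in the frame of blue_tray between 0.018 and 0.3 m and x of jar_d in the frame of blue_tray between -0.15 and 0.15 m and y of jar_d in the frame of blue_tray between -0.075 and 0.075 m and contact force between jar_d and the fingers below 0.1 N) or (z of jar_d in the frame of yellow_tray between 0.018 and 0.3 m and x of jar_d in the frame of yellow_tray between -0.15 and 0.15 m and y of jar_d in the frame of yellow_tray between -0.075 and 0.075 m and contact force between jar_d and the fingers below 0.1 N)).
It also fails if it takes over 72 s, if anything falls off the work surface, if the arm or the gripper's body presses on something with over 40 N, if the wrist force passes 120 N, or if a joint passes its speed limit or range.

## Working session

There is one attempt and no reset: what is moved stays moved. The work goes in short steps, each a Python script; the robot and the scene stay as the last script left them, time stands still between calls to the robot, and variables do not carry over. Pictures are saved under pics/ and viewed, at most 10 in all, crops included, and the job is handed in when it is done.

```bash
mkdir -p pics; ls
python3 - <<'E'
from rig import *
import cv2
for n in("top","side"):
    p,d=camera(n); cv2.imwrite(f"pics/{n}0.png",p[:,:,::-1]); 
    import numpy as np; np.savez(f"{n}0.npz",p=p,d=d)
    print(n,camera_params(n))
s=sense();print(s["time_s"],s["position"],s["tcp_rot"],s["wrist_force"])
E
```

```text
pics
top {'K': array([[492.35551354,   0.        , 321.9863264 ],
       [  0.        , 492.35551354, 201.44642151],
       [  0.        ,   0.        ,   1.        ]]), 'dist': array([-0.1432205,  0.       ,  0.       ,  0.       ,  0.       ]), 'position': array([ 0.40104289, -0.0038496 ,  1.17392378]), 'rotation': array([[ 0.02107879, -0.99046044,  0.1361756 ],
       [-0.99976537, -0.02156179, -0.00207274],
       [ 0.00498916, -0.13609995, -0.99068255]])}
side {'K': array([[390.79969209,   0.        , 326.43313056],
       [  0.        , 390.79969209, 198.12281092],
       [  0.        ,   0.        ,   1.        ]]), 'dist': array([-0.00784539,  0.        ,  0.        ,  0.        ,  0.        ]), 'position': array([0.36982229, 0.52946929, 0.68465713]), 'rotation': array([[-0.9308219 , -0.28270739,  0.2316185 ],
       [-0.36533813,  0.70253715, -0.61071238],
       [ 0.00993231, -0.65308352, -0.75722075]])}
0.1 [ 0.30597131 -0.6011241   0.25536429] [[ 8.91176172e-01  4.53656608e-01 -8.44342795e-04]
 [ 4.53657391e-01 -8.91174828e-01  1.54855128e-03]
 [-4.99465215e-05 -1.76307435e-03 -9.99998445e-01]] [-0.51897892  0.75159846  0.04991692]
```

View pics/top0.png

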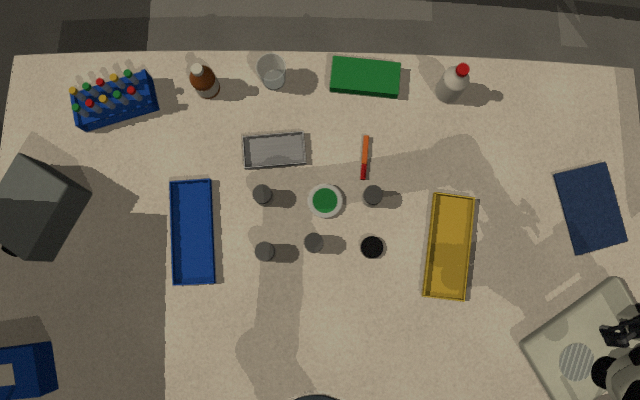

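View pics/side0.png

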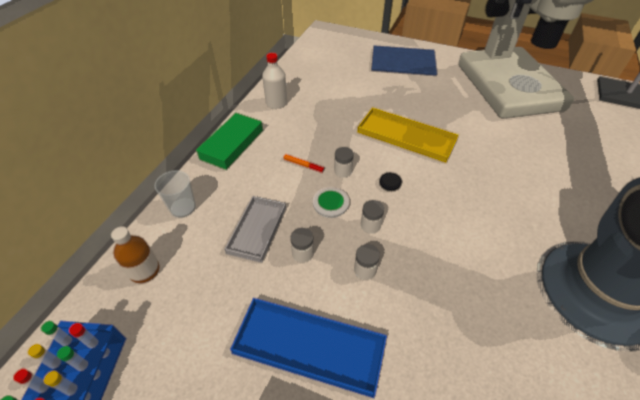

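The top view shows the jar caps at about (262,194), (373,195), (264,252) and (313,242), with the Petri dish at (325,201) and the lens cap at (372,247). The marker runs from (366,136) to (363,179). The dish is at (275,150), the blue tray at (192,232) and the yellow tray at (450,246). In the side view the jars are at (302,240), (344,157), (368,258) and (373,213). I'll enlarge both to get finer pixel positions.

Run:
```python
import cv2
a=cv2.imread("pics/top0.png")[125:305,230:400];b=cv2.imread("pics/side0.png")[130:290,215:415]
def g(im,k,x0,y0,f):
    im=cv2.resize(im,None,fx=k,fy=k,interpolation=cv2.INTER_CUBIC)
    for i in range(0,im.shape[1],10*k):
        cv2.line(im,(i,0),(i,6 if (i//k)%50 else 14),(255,0,255),1)
        if i//k%20==0: cv2.putText(im,str(x0+i//k),(i,22),0,.35,(255,0,255))
    for i in range(0,im.shape[0],10*k):
        cv2.line(im,(0,i),(6,i),(255,0,255),1)
        if i//k%20==0: cv2.putText(im,str(y0+i//k),(8,i+4),0,.35,(255,0,255))
    cv2.imwrite(f,im)
g(a,3,230,125,"pics/topc.png");g(b,3,215,130,"pics/sidec.png")
```

```text
(no output)
```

View pics/topc.png

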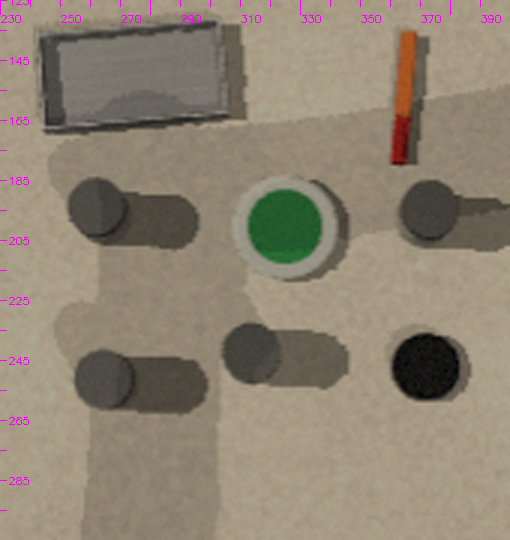

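View pics/sidec.png

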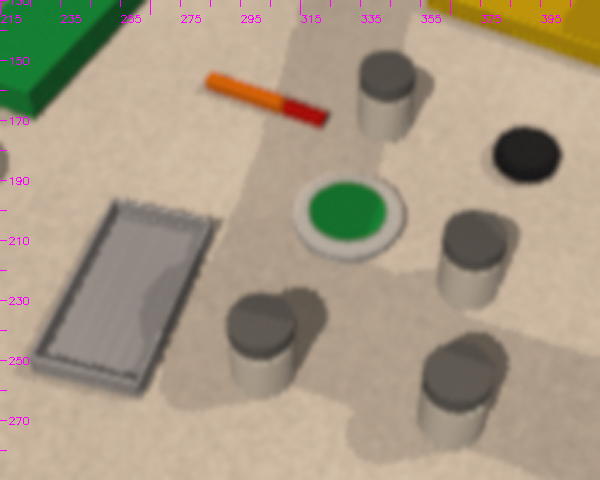

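Read from the enlarged crops:

| Item | Top view | Side view |
|---|---|---|
| Jar 1 cap top | (262.7,194) | (302.3,236.5) |
| Jar 2 cap top | (372.7,195) | (344,153.7) |
| Jar 3 cap top | (265,251.3) | (368.3,253) |
| Jar 4 cap top | (314,242.7) | (373.3,208) |
| Marker ends | (366,136), (363.3,179.5) | (285,156.7), (323,169.7) |

I'll triangulate these two-view pairs and check the results against the depth data.

```bash
cat > vis.py <<'E'
from rig import *
import numpy as np, cv2
def ext(n):
    c=camera_params(n); R=np.array(c["rotation"]).T
    return c["K"],c["dist"],R,-R@c["position"],np.array(c["position"])
def tri(a,b):
    P=[];q=[]
    for n,u in(("top",a),("side",b)):
        K,d,R,t,_=ext(n); P.append(np.c_[R,t]); q.append(cv2.undistortPoints(np.array([[u]],float),K,d).reshape(2,1))
    X=cv2.triangulatePoints(P[0],P[1],q[0],q[1]); return (X[:3]/X[3]).ravel()
def cloud(n,depth,mask):
    K,d,R,t,p=ext(n); v,u=np.nonzero(mask&(depth>0))
    q=cv2.undistortPoints(np.stack([u,v],1).astype(float)[:,None],K,d)[:,0]; z=depth[v,u]
    return (R.T@(np.c_[q,np.ones(len(q))]*z[:,None]).T).T+p
def hsv(p): return cv2.cvtColor(p,cv2.COLOR_RGB2HSV)
E
python3 - <<'E'
from vis import *
np.set_printoptions(precision=4,suppress=True)
pts=dict(j1=((262.7,194),(302.3,236.5)),j2=((372.7,195),(344,153.7)),j3=((265,251.3),(368.3,253)),j4=((314,242.7),(373.3,208)),
mo=((366,135.7),(285,156.7)),mr=((363.3,179.7),(323,169.7)),
dTL=((243.3,136),(226,251)),dTR=((302.3,132.3),(253.5,197)),dBL=((245,168.7),(262,261)),dBR=((306,163.7),(287.7,203.5)),
b1=((170,181),(232,350)),b2=((211,179),(252,298)),b3=((215,284),(387,333)),b4=((173,285),(375,394)),
y1=((434,193),(358,130)),y2=((475,197),(372,110)),y3=((466,300),(458,141)),y4=((423,295),(447,159)))
for k,v in pts.items(): print(k,tri(*v))
for n in("top","side"):
    f=np.load(n+"0.npz");H=hsv(f["p"]).astype(int);d=f["d"]; X=cloud(n,d,np.ones(d.shape,bool))
    assert len(X)==(d>0).sum()
    ok=d>0; h,s,v=[H[...,i][ok] for i in range(3)]
    box=lambda x0,x1,y0,y1:(X[:,0]>x0)&(X[:,0]<x1)&(X[:,1]>y0)&(X[:,1]<y1)
    for nm,m in dict(blue=(h>105)&(h<125)&(s>150)&box(.25,.75,.1,.5)&(X[:,2]>.0),yel=(h>20)&(h<30)&(s>180)&box(.2,.75,-.6,-.1),mark=((h<10)|(h>170))&(s>190)&box(.4,.8,-.3,.2)&(X[:,2]<.03)).items():
        Y=X[m]; print(n,nm,m.sum(),cv2.minAreaRect(Y[:,:2].astype(np.float32)*1000),np.percentile(Y[:,2],[2,50,98]))
    for k in("j1","j2","j3","j4"):
        c=tri(*pts[k]); m=(np.hypot(X[:,0]-c[0],X[:,1]-c[1])<.05)&(X[:,2]>.05)
        Y=X[m]; print(n,k,m.sum(),cv2.minEnclosingCircle(Y[:,:2].astype(np.float32)*1000),np.median(Y[:,2]))
E
```

```text
j1 [0.5699 0.1309 0.0537]
j2 [ 0.5734 -0.1224  0.0554]
j3 [0.438  0.1206 0.0557]
j4 [0.4609 0.0101 0.0546]
mo [ 0.7273 -0.1111  0.0018]
mr [ 0.6191 -0.105   0.001 ]
dTL [0.7193 0.1903 0.0021]
dTR [0.7303 0.0454 0.0116]
dBL [0.6389 0.183  0.0002]
dBR [0.6512 0.034  0.0116]
b1 [0.6021 0.364  0.0095]
b2 [0.6133 0.2646 0.007 ]
b3 [0.3611 0.2402 0.0167]
b4 [0.3536 0.3416 0.0131]
y1 [ 0.5878 -0.2773  0.005 ]
y2 [ 0.5801 -0.3798  0.0029]
y3 [ 0.3289 -0.3597 -0.0149]
y4 [ 0.3434 -0.2488  0.0095]
top blue 3784 ((481.7518310546875, 303.30474853515625), (248.16021728515625, 101.7049331665039), 5.6648664474487305) [0.0002 0.0033 0.0222]
top yel 3549 ((428.641845703125, -429.4810485839844), (378.8645324707031, 255.99746704101562), 75.2499771118164) [-0.0012  0.0038  0.0227]
top mark 66 ((551.4107666015625, -109.49031829833984), (204.8810577392578, 29.8792724609375), 9.165719032287598) [0.0077 0.0123 0.0176]
top j1 303 ((569.668701171875, 131.57928466796875), 22.51500129699707) 0.060396509525280084
top j2 306 ((573.0489501953125, -121.68553161621094), 22.490680694580078) 0.06062999966925431
top j3
[... 266 characters left out ...]
87243652344), 5.207060813903809) [0.0019 0.0047 0.0228]
side yel 2681 ((460.3787536621094, -304.84130859375), (104.5156021118164, 247.3467559814453), 83.8665542602539) [0.0012 0.0046 0.022 ]
side mark 60 ((637.7099609375, -96.34256744384766), (9.94901180267334, 39.32819366455078), 80.08663177490234) [0.0072 0.0117 0.0159]
side j1 407 ((569.1260986328125, 136.34182739257812), 23.179920196533203) 0.06122660422477022
side j2 255 ((572.8423461914062, -118.3984603881836), 23.375295639038086) 0.061225495612009184
side j3 444 ((438.64215087890625, 125.68840026855469), 23.441879272460938) 0.06119368459991659
side j4 348 ((461.17315673828125, 14.849099159240723), 23.21693229675293) 0.0611494073936974
```

Depth and triangulation agree to about 4 mm in y, so I'll use the mean. First I'll move one jar and check timing and forces.

```bash
cat > act.py <<'E'
from vis import *
np.set_printoptions(precision=3,suppress=True)
J=dict(j1=(.5694,.134),j2=(.573,-.120),j3=(.4385,.124),j4=(.461,.0135))
TR=dict(blue=((.482,.305),np.radians(5.4)),yellow=((.460,-.309),np.radians(-6.1)))
ZG=.046; UP=.16
def down(a):
    c,s=np.cos(a),np.sin(a); return np.array([[c,s,0],[s,-c,0],[0,0,-1.]])
def fz():
    r=[]
    for _ in range(8): r.append(sense()["wrist_force"][2]); sleep(.03)
    return np.mean(r)
def slot(t,k):
    (x,y),a=TR[t]; o=(.085,.028,-.029,-.086)[k]
    return x+o*np.cos(a),y+o*np.sin(a),a
def jar(n,cnt):
    x,y=J[n]; command_gripper(.085); movep([x,y,.125],down(0)); sleep(.15); f0=fz()
    move_l([x,y,ZG],feed=.15); command_gripper(.03,45); g=sense()["finger_gap"]
    move_l([x,y,.125],feed=.12); sleep(.15); m=(f0-fz())/9.81*1000
    t="blue" if m>=290 else "yellow"; print(n,"mass",m,t,"gap",g,sense()["time_s"],flush=True)
    if not 50<m<560 or not .04<g<.05: raise SystemExit("check")
    X,Y,a=slot(t,cnt[t]); cnt[t]+=1
    movep([X,Y,.125],down(a)); move_l([X,Y,ZG+.014],feed=.15)
    h=move_l([X,Y,ZG+.001],feed=.03,until_force=2.5); z=sense()["position"][2]
    if z>ZG+.012: raise SystemExit(f"early contact {z}")
    command_gripper(.07); move_l([X,Y,.125],feed=.2)
    print("placed",h,z,X,Y,sense()["time_s"],flush=True)
E
python3 - <<'E'
from act import *
for t in TR:
    for k in range(4):
        x,y,a=slot(t,k); print(t,k,inverse_kinematics([x,y,.125],down(a)) is not None,inverse_kinematics([x,y,ZG],down(a)) is not None)
print(inverse_kinematics([.673,-.106,.03],down(-.05)),inverse_kinematics([.686,.115,.03],down(.08-np.pi/2)),inverse_kinematics([.686,.115,.03],down(.08+np.pi/2)))
jar("j1",dict(blue=0,yellow=0))
E
```

```text
blue 0 True True
blue 1 True True
blue 2 True True
blue 3 True True
yellow 0 True True
yellow 1 True True
yellow 2 True True
yellow 3 True True
[ 0.163  0.721 -0.101  1.677  0.098  0.749 -1.605] [ 0.448  1.108 -1.189  1.599  1.087  1.218  2.25 ] [ 0.133  0.81  -0.552  1.619  0.523  0.865 -0.547]
j1 mass 387.736758796553 blue gap 0.04395956142700814 5.8833
placed True 0.051000255943308884 0.5666227669912618 0.3129992066320737 8.5083
```

Run:
```python
from act import *
c=dict(blue=1,yellow=0)
for n in("j3","j4","j2"): jar(n,c)
for n in("top","side"):
    p,d=camera(n); np.savez(f"{n}1.npz",p=p,d=d)
    if n=="top": cv2.imwrite("pics/top1.png",cv2.resize(p[100:320,140:500,::-1],None,fx=2,fy=2,interpolation=cv2.INTER_CUBIC))
```

```text
j3 mass 145.1263585291519 yellow gap 0.04393289992851925 12.4917
placed True 0.050952849884937666 0.5445187252513224 -0.31803244606357983 16.025
j4 mass 121.35013181466746 yellow gap 0.0440002871777014 20.3917
placed True 0.05095149334154656 0.48784146243572973 -0.31197539399741453 23.5
j2 mass 478.3410424948463 blue gap 0.04430023329035907 27.425
placed True 0.0511131924593311 0.5098757350088863 0.30763503277291837 30.8833
```

View pics/top1.png

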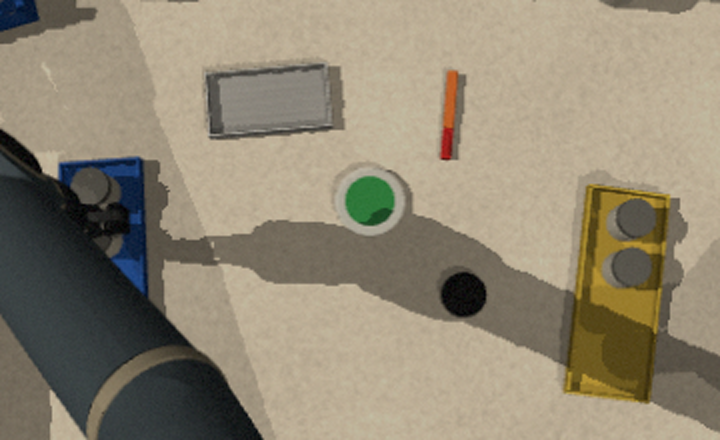

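All four jars are in trays: 2 blue, and 2 yellow at crop pixels (634,218) and (630,266). The Petri dish, lens cap, marker and steel dish look unmoved. Next is the marker.

Run:
```python
from act import *
m=[.673,-.106];d=[.685,.115]
a=-.056;b=np.pi/2+.08
command_gripper(.06); movep([*m,.13],down(a)); h=move_l([*m,.029],feed=.1,until_force=6)
print(h,sense()["position"])
command_gripper(0,30); g=sense()["finger_gap"]; move_l([*m,.13]); print("gap",g,sense()["finger_gap"])
if g<.009: raise SystemExit("missed")
movep([*d,.13],down(b)); move_l([*d,.045],feed=.15); h=move_l([*d,.031],feed=.03,until_force=2.5)
print(h,sense()["position"]); command_gripper(.03); move_l([*d,.15]); movep([.45,-.05,.35],down(0))
move_joints([1.071,0.469,-0.049,1.532,0.024,1.141,-0.082])
print(sense()["time_s"])
for n in("top","side"):
    p,dd=camera(n); np.savez(f"{n}2.npz",p=p,d=dd)
    r=p[100:320,140:500] if n=="top" else p[100:400,200:480]
    cv2.imwrite(f"pics/{n}2.png",cv2.resize(r[...,::-1],None,fx=2,fy=2,interpolation=cv2.INTER_CUBIC))
    X=cloud(n,dd,np.ones(dd.shape,bool))
    Y=X[(X[:,2]>.058)&(X[:,2]<.075)&(X[:,0]>.35)&(X[:,0]<.62)&(abs(X[:,1])<.36)]
    for t in TR:
        for k in(0,1):
            x,y,_=slot(t,k); q=Y[np.hypot(Y[:,0]-x,Y[:,1]-y)<.027]; print(n,t,k,len(q),cv2.minEnclosingCircle(q[:,:2].astype(np.float32)*1000)[0],(x,y),np.median(q[:,2]))
```

```text
False [ 0.674 -0.106  0.03 ]
gap 0.012217136715438752 0.011924920291757263
True [0.685 0.115 0.033]
42.2417
top blue 0 306 (566.916259765625, 311.57537841796875) (np.float64(0.5666227669912618), np.float64(0.3129992066320737)) 0.06411470861339508
top blue 1 313 (510.8490295410156, 305.75885009765625) (np.float64(0.5098757350088863), np.float64(0.30763503277291837)) 0.06393675316509717
top yellow 0 313 (544.0160522460938, -319.52392578125) (np.float64(0.5445187252513224), np.float64(-0.31803244606357983)) 0.06499322781437855
top yellow 1 302 (488.0715026855469, -313.14727783203125) (np.float64(0.48784146243572973), np.float64(-0.31197539399741453)) 0.06477129283024075
side blue 0 566 (566.9473266601562, 314.6756896972656) (np.float64(0.5666227669912618), np.float64(0.3129992066320737)) 0.06578934686339949
side blue 1 591 (510.5812683105469, 308.91265869140625) (np.float64(0.5098757350088863), np.float64(0.30763503277291837)) 0.0657832688558494
side yellow 0 169 (544.6334228515625, -314.816162109375) (np.float64(0.5445187252513224), np.float64(-0.31803244606357983)) 0.06503855016252669
side yellow 1 177 (487.70166015625, -309.4540710449219) (np.float64(0.48784146243572973), np.float64(-0.31197539399741453)) 0.06518812577889832
```

View pics/top2.png

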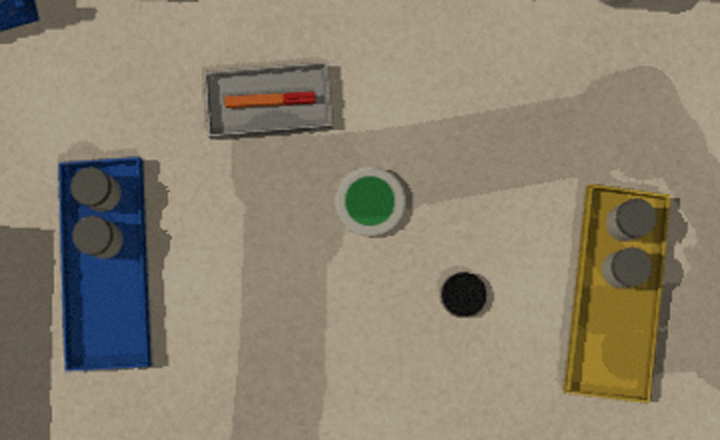

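View pics/side2.png

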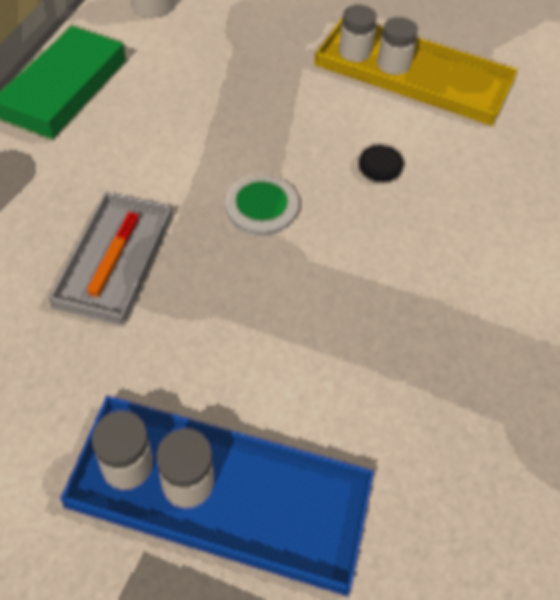

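The marker lies flat in the dish at crop pixels (225–315, 99). Two jars stand in each tray and the bystanders haven't moved, so I'm handing in.

```bash
python3 -c "
from rig import *
print(finish_job())"
```

```text
the job is handed in; nothing more can be done
None
```

I handed the job in at about 42 s on the robot's clock: the full jars (about 388 g and 478 g) stand in the blue tray, the empty ones (about 145 g and 121 g) in the yellow tray, and the marker lies in the steel dish; the last pictures show all jars upright and the Petri dish and lens cap unmoved, but no verdict was returned.

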